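Put the printing stamps away by length and shelve the caddy

ROBOT

A 6-joint arm with a two-finger parallel gripper is mounted at the origin on the work surface. World frame = base frame: x ahead of the robot, y to its left, z up, the work surface at z = 0. Lengths are in m, angles in rad, forces in N, time in s.
With the tool pointing down it reaches from about 0.35 to 0.775 m from the base axis. Payload 7.3 kg.
Tool frame: the origin (TCP) lies at the very end of the fingers, on their centre line; the grasp point (between the pads) lies 19 mm behind it; z points along the fingers, y is the direction in which the jaws open and shut (so a half turn about z gives the same grasp; the last joint's range is limited). The gripper opens to 92 mm and grips with 3 to 60 N. Pads are 19 mm wide; open, the fingers measure 130 mm over their backs; the gripper's body (75 mm by 190 mm) begins 47 mm behind the grasp point.
Start: joints at [1.118, 0.342, 1.524, -0, 1.275, -0.146], TCP at [0.159, 0.501, 0.227] pointing down, gripper open.
Joint ranges: [-2.53, 2.53], [-0.77, 2.02], [0.04, 2.7], [-1, 4.14], [0.28, 2.66], [-3.11, 3.11]. Speed limits (rad/s): [2.57, 2.57, 3.14, 3.14, 3.14, 3.14].

INTERFACE

Orientations are given as [roll, pitch, yaw] about the fixed x, y, z axes, in that order (R = Rz(yaw) Ry(pitch) Rx(roll)).
In Python, from cell import observe, read_camera, camera_info, hand_in gives the robot as it stands.
- The arm moves only by the tool jog_arm, never from a script. Its argument "rows" is one flat list of numbers, 5 for each row, row after row: the finger opening in mm, from 0 to 91.8, then the shift along the tool's x, y, z in mm, then the turn about the tool's z in degrees. In form: [gripper, tx, ty, tz, roll, gripper, tx, ty, tz, roll, ...]. A call has 1 to 20 rows; each row shifts and turns the commanded pose from where the row before left it, along the tool's axes as they then stand; what a row does not reach is not made up. A row lasts 1/10 s, in which the tool goes at most 50 mm and 8.59 degrees, less where a joint would pass 70% of its speed; a pose out of reach is approached as far as the arm can. A call with a gripper value outside its range is refused whole. The fingers move at their own pace and stop on an object; "grip_force" is the grip in N (left out, the last holds). Time passes only in rows, so rows that do not move let the fingers close. It gives the time, the measured TCP pose, the force and the opening at its end, in the units of the state.
- observe(): the state, without advancing time (a new reading comes with each control period).
- read_camera(name): name is "scene" or "top" or "wrist"; returns (picture, depth): 384x512x3 uint8, red, green, blue; 384x512 float32, m along the optical axis (not along the pixel's ray), 0 where there is no reading.
- camera_info(name): a dict with "fx", "fy", "cx", "cy" (pixels), "extrinsics" (4x4, takes a point from camera to world coordinates); the wrist camera has in their place "tool_from_camera" (4x4, takes a point from camera to tool coordinates, whose origin is the TCP and whose axes are the flange's). Camera axes: x right, y up, looking along -z (the intrinsics and any distortion apply to the point x, -y, -z); pixel columns grow to the right and rows downward; lengths in m; the calibration is good to about 2 mm. The wrist camera is an equidistant fisheye: a pixel r from the principal point sees the ray r / f radians off the axis. A picture is of the moment at which its call begins: read the wrist's pose just before it. camera_info takes no time and is no camera call.
- hand_in(): hands the job in, once; it reports no verdict.
The state is a dict: "time": time; "qpos": joint angles; "qvel": joint speeds; "joint_efforts": joint torques, N m; "tool_pos": TCP position; "tool_rot": TCP orientation; "contact_force": force on the tool from outside, world axes, zero at the start; "torque": the same for the moment, N m; "opening": finger opening in m.
Only numpy, scipy, OpenCV 4.12 (cv2) and the standard library are available. Lean on these libraries where they do the work, as an engineer would, in place of code of your own. Each camera call takes 0.05 s, during which the arm holds its last target. There are 200 camera calls.

TASK

Put the three loose printing stamps into the wooden caddy, each set down flat and upright in the row that already holds the stamp of the same length. Only when all three are in, lift the caddy by the bar of its middle panel, carry it level, and set it down gently, centred and square, on the low cork-topped stand. Leave the stamps already in the caddy in their rows, drop nothing, and do not disturb the ink roller and the ink jar.

Things in the scene. Friction and masses are not known exactly. Their poses are not given: they have to be found in the camera images.
- stamp_small: small hand-printing stamp: white block 34 mm long (its x), 32 mm wide (y), 18 mm high with a rubber underside; dark grip on top, 30 mm long (x), 18 mm thick (y), top at 50 mm. Sizes differ only in block length (34, 50, 66 mm). Origin: centre of the underside, z up. It starts loose on the table.
- kept_small: small hand-printing stamp: white block 34 mm long (its x), 32 mm wide (y), 18 mm high with a rubber underside; dark grip on top, 30 mm long (x), 18 mm thick (y), top at 50 mm. Sizes differ only in block length (34, 50, 66 mm). Origin: centre of the underside, z up. It starts in a robot-side bay of the caddy, marking the row for its size; stays in the caddy.
- stamp_medium: medium hand-printing stamp: white block 50 mm long (its x), 32 mm wide (y), 18 mm high with a rubber underside; dark grip on top, 30 mm long (x), 18 mm thick (y), top at 50 mm. Sizes differ only in block length (34, 50, 66 mm). Origin: centre of the underside, z up. It starts loose on the table.
- kept_medium: medium hand-printing stamp: white block 50 mm long (its x), 32 mm wide (y), 18 mm high with a rubber underside; dark grip on top, 30 mm long (x), 18 mm thick (y), top at 50 mm. Sizes differ only in block length (34, 50, 66 mm). Origin: centre of the underside, z up. It starts in a robot-side bay of the caddy, marking the row for its size; stays in the caddy.
- stamp_large: large hand-printing stamp: white block 66 mm long (its x), 32 mm wide (y), 18 mm high with a rubber underside; dark grip on top, 30 mm long (x), 18 mm thick (y), top at 50 mm. Sizes differ only in block length (34, 50, 66 mm). Origin: centre of the underside, z up. It starts loose on the table.
- kept_large: large hand-printing stamp: white block 66 mm long (its x), 32 mm wide (y), 18 mm high with a rubber underside; dark grip on top, 30 mm long (x), 18 mm thick (y), top at 50 mm. Sizes differ only in block length (34, 50, 66 mm). Origin: centre of the underside, z up. It starts in a robot-side bay of the caddy, marking the row for its size; stays in the caddy.
- caddy: brown wooden caddy, 202 (x) by 172 mm (y), origin: centre of the underside, z up. Floor 6 mm thick, rims and dividers 20 mm high. Three rows along x at y = -56, 0, +56 mm, each 44 mm wide; an upright panel at x = 0 (12 mm thick, 95 mm high) halves them into bays 89 mm long (|x| 6 to 95 mm). Kept stamps are in the -x bays; the +x bays start empty. About 0.7 kg when full.
- caddy_grip (a point): where to grip the caddy: middle of the bar at the top of its upright panel, 83 mm above its underside; bar 12 mm thick (caddy's x), 25 mm high (z 70 to 95 mm), over a slot z 45 to 70 mm, 100 mm wide (y)
- caddy_bay0 (a point): centre of the floor of the empty bay (+x side) of the row at caddy y = -56 mm
- caddy_bay1 (a point): centre of the floor of the empty bay (+x side) of the row at caddy y = 0 mm
- caddy_bay2 (a point): centre of the floor of the empty bay (+x side) of the row at caddy y = 56 mm
- stand: low fixed stand, cork top with white edge, 250 by 250 mm, 30 mm high; origin at the centre of its underside on the table, z up
- brayer: ink roller with a red handle, 190 mm long, lying on the table; bystander, leave alone; origin under the handle's front end
- ink_jar: white ink jar with black cap, 60 mm wide, 70 mm tall; bystander, leave alone; origin at its underside
Things that resemble listed ones, but are neither listed nor needed, are in the scene too. Leave any blue or turquoise look-alike of the kept_small alone.

How it is judged:
On the way, in this order (a step that is already met when the one before it is completed fails the run):
1. all three loose stamps lie flat in the rows of the kept stamps of their length (z of stamp_small in the frame of caddy between 0.002 and 0.01 m and x of stamp_small in the frame of caddy between -0.095 and 0.095 m and angle between each of stamp_small, kept_small, stamp_medium, kept_medium, stamp_large, kept_large's own z axis and vertical below 0.1 rad and z of kept_small in the frame of caddy between 0.002 and 0.01 m and x of kept_small in the frame of caddy between -0.095 and 0.095 m and ((y of stamp_small in the frame of caddy between -0.067 and -0.045 m and y of kept_small in the frame of caddy between -0.067 and -0.045 m) or (y of stamp_small in the frame of caddy between -0.011 and 0.011 m and y of kept_small in the frame of caddy between -0.011 and 0.011 m) or (y of stamp_small in the frame of caddy between 0.045 and 0.067 m and y of kept_small in the frame of caddy between 0.045 and 0.067 m)) and z of stamp_medium in the frame of caddy between 0.002 and 0.01 m and x of stamp_medium in the frame of caddy between -0.095 and 0.095 m and z of kept_medium in the frame of caddy between 0.002 and 0.01 m and x of kept_medium in the frame of caddy between -0.095 and 0.095 m and ((y of stamp_medium in the frame of caddy between -0.067 and -0.045 m and y of kept_medium in the frame of caddy between -0.067 and -0.045 m) or (y of stamp_medium in the frame of caddy between -0.011 and 0.011 m and y of kept_medium in the frame of caddy between -0.011 and 0.011 m) or (y of stamp_medium in the frame of caddy between 0.045 and 0.067 m and y of kept_medium in the frame of caddy between 0.045 and 0.067 m)) and z of stamp_large in the frame of caddy between 0.002 and 0.01 m and x of stamp_large in the frame of caddy between -0.095 and 0.095 m and z of kept_large in the frame of caddy between 0.002 and 0.01 m and x of kept_large in the frame of caddy between -0.095 and 0.095 m and ((y of stamp_large in the frame of caddy between -0.067 and -0.045 m and y of kept_large in the frame of caddy between -0.067 and -0.045 m) or (y of stamp_large in the frame of caddy between -0.011 and 0.011 m and y of kept_large in the frame of caddy between -0.011 and 0.011 m) or (y of stamp_large in the frame of caddy between 0.045 and 0.067 m and y of kept_large in the frame of caddy between 0.045 and 0.067 m))), for 0.2 s.
2. the caddy sits centred and square on the stand (z of caddy in the frame of stand between 0.026 and 0.034 m and x of caddy in the frame of stand between -0.025 and 0.025 m and y of caddy in the frame of stand between -0.025 and 0.025 m and angle between the x axis of caddy and the x axis of stand, either way round below 0.17 rad and linear speed of caddy below 0.02 m/s), for 0.2 s.
At the end, for the whole second after the job is handed in: The caddy rests flat on the stand, its centre within 25 mm of the stand's along each stand axis, square within about 10 degrees; in it each loose stamp and the kept stamp of the same length sit in the same row (within 11 mm of its midline), upright and flat on the floor (within 4 mm) (all of step 1 and all of step 2); the robot touches nothing.
It fails at once if the caddy is tipped more than about 10 degrees (angle between caddy's own z axis and vertical above 0.18 rad).
It fails at once if the caddy is dropped (falls freely more than about 8 mm) (contact force between the fingers and caddy below 0.3 N and linear speed of caddy above 0.4 m/s).
It fails at once if a stamp is dropped (falls freely more than about 18 mm) ((contact force between the fingers and stamp_small below 0.2 N and linear speed of stamp_small above 0.6 m/s and linear speed of caddy below 0.05 m/s) or (contact force between the fingers and stamp_medium below 0.2 N and linear speed of stamp_medium above 0.6 m/s and linear speed of caddy below 0.05 m/s) or (contact force between the fingers and stamp_large below 0.2 N and linear speed of stamp_large above 0.6 m/s and linear speed of caddy below 0.05 m/s)).
It fails at once if a bystander (ink roller or jar) is moved more than 20 mm (distance of any of brayer, ink_jar from where it was at the start of the episode above 0.02 m).
It also fails if it takes over 72 s, if anything falls off the work surface, if the arm or the gripper's body presses on something with over 40 N, if the wrist force passes 120 N, or if a joint passes its speed limit or range.

## Working session

There is one attempt and no reset: what is moved stays moved. The work goes in short steps, Python scripts to look and compute and a tool call to move; the robot and the scene stay as the last step left them, time stands still between calls to the robot, and variables do not carry over. Pictures are saved under pics/ and viewed, about 8 in all and at most 12, crops included, and the job is handed in when it is done.

Besides the shell and the picture viewer there is one more tool, called as name(argument=value, ...), one argument or row to a line, values as JSON. jog_arm: Moves the arm, as the interface text tells. Its arguments: {"type":"object","properties":{"rows":{"type":"array","items":{"type":"number"}},"grip_force":{"type":"number"}},"required":["rows"]}

```bash
mkdir -p pics; ls; cat > h.py <<'E'
import numpy as np,cv2
from cell import *
def shot(name,f):
    o=observe();im,d=read_camera(name)
    np.savez(f'{f}.npz',im=im,d=d,p=o['tool_pos'],r=o['tool_rot'])
    cv2.imwrite(f'pics/{f}.png',im[:,:,::-1]);return im,d
def w(name,f,u,v,z=None):
    D=np.load(f'{f}.npz');c=camera_info(name);d=D['d'][int(v),int(u)]
    E=np.array(c['extrinsics']);ray=np.array([(u-c['cx'])/c['fx'],-(v-c['cy'])/c['fy'],-1])
    if z is None: return (E@np.r_[ray*d,1])[:3]
    R=E[:3,:3]@ray;return E[:3,3]+R*(z-E[2,3])/R[2]
E
python3 - <<'E'
from h import *
print(observe())
for n in('top','scene'):
    shot(n,n+'0');print({k:np.round(v,3).tolist() if not isinstance(v,str) else v for k,v in camera_info(n).items()})
im=cv2.imread('pics/top0.png');cv2.imwrite('pics/top0b.png',cv2.resize(im,(800,600),interpolation=cv2.INTER_CUBIC))
E
```

```text
pics
{'time': 0.0, 'qpos': array([ 1.11802974e+00,  3.42702116e-01,  1.52504833e+00,  1.93394160e-05,
        1.27538825e+00, -1.46017375e-01]), 'qvel': array([ 1.80695490e-03,  8.71967446e-04, -3.93228332e-04, -7.65699330e-05,
        8.78570925e-04,  3.54958480e-04]), 'joint_efforts': array([ 1.43465910e-03, -4.31253576e+01, -2.44216543e+01,  7.19026546e-02,
        5.62112918e-02, -1.76619919e-04]), 'tool_pos': array([0.15832653, 0.50011879, 0.22604473]), 'tool_rot': array([-3.14006575e+00, -2.43244651e-04,  2.83483762e+00]), 'contact_force': array([ 0.00383669,  0.28363739, -0.06052634]), 'torque': array([ 0.01568436, -0.05255741, -0.03576043]), 'opening': 0.09170831564629547}
{'fx': 445.406, 'fy': 445.406, 'cx': 255.826, 'cy': 195.562, 'extrinsics': [[0.091, 0.976, -0.2, 0.362], [-0.996, 0.091, -0.012, 0.025], [0.006, 0.2, 0.98, 1.082], [0.0, 0.0, 0.0, 1.0]]}
{'fx': 358.746, 'fy': 358.746, 'cx': 255.827, 'cy': 196.221, 'extrinsics': [[0.882, -0.302, 0.361, 0.872], [0.47, 0.595, -0.652, -0.53], [-0.018, 0.745, 0.667, 0.658], [0.0, 0.0, 0.0, 1.0]]}
```

View pics/top0b.png

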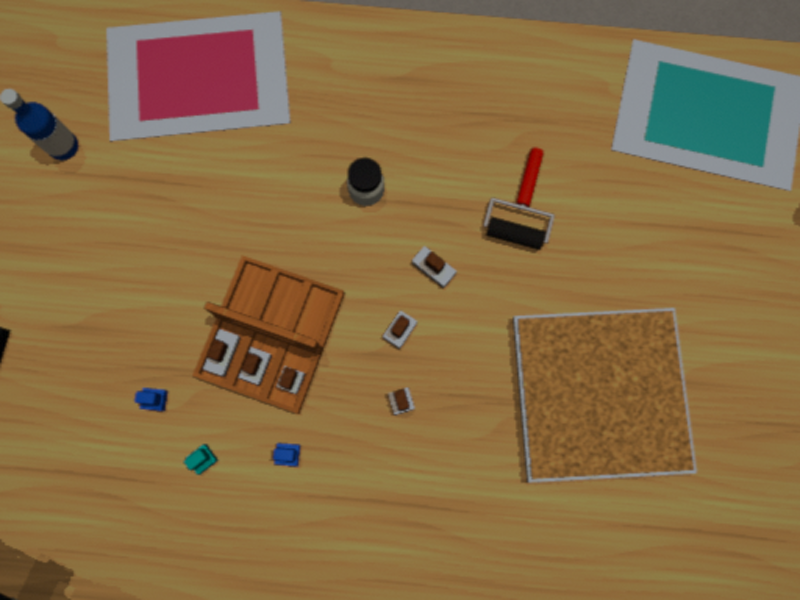

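View pics/scene0.png

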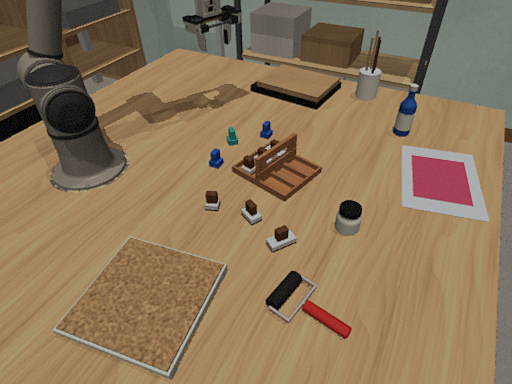

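Top view (800x600): the loose stamps are large at (434,266), medium at (400,329) and small at (401,401). The caddy is centred near (270,335), with kept large, medium and small from left to right. The stand is near (605,395). I'll enlarge for exact corners.

```bash
python3 - <<'E'
from h import *
im=cv2.imread('pics/top0.png')
im=cv2.convertScaleAbs(im,alpha=1.5)
a=cv2.resize(im[155:275,120:230],None,fx=5,fy=5,interpolation=cv2.INTER_CUBIC)
cv2.imwrite('pics/c1.png',a)
b=cv2.resize(im[150:275,230:310],None,fx=4.8,fy=4.8,interpolation=cv2.INTER_CUBIC)
b=cv2.resize(im[150:275,230:310],(384,600),interpolation=cv2.INTER_CUBIC)
cv2.imwrite('pics/c2.png',b)
E
```

```text
(no output)
```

View pics/c1.png

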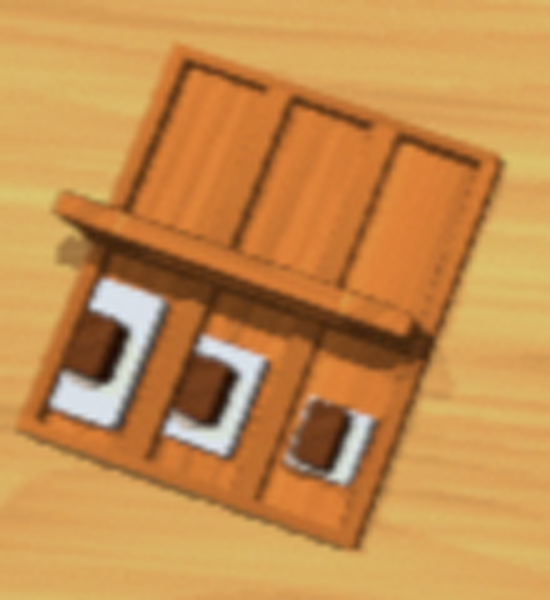

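View pics/c2.png

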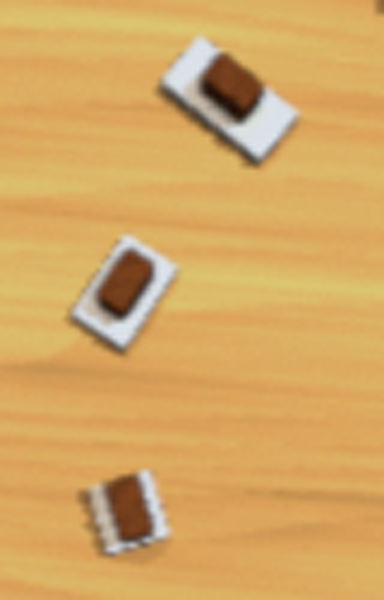

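Crop c1 shows the caddy rim corners at (177,45), (503,157), (360,548) and (18,430). Crop c2 shows the block corners of the three loose stamps: large top-left/right/bottom, medium and small. Now to world coordinates.

```bash
cat >> h.py <<'E'
def go(x,y,yaw,z,sym=True):
    """turn then shift in final tool frame; yaw deg = direction of tool x"""
    o=observe();y0=np.degrees(o['tool_rot'][2]);d=yaw-y0
    m=180 if sym else 360
    c=[ (d+k*m) for k in range(-3,4)]
    q6=o['qpos'][5];j1=np.arctan2(y,x)
    # j6=j1+pi/2-yaw
    best=min(c,key=lambda t:abs(np.degrees(j1-o['qpos'][0]+q6)-t) + 0.001*abs(t))
    turn=-best;Y=np.radians(y0+best);D=np.array([x,y,z])-o['tool_pos']
    print('turn %.1f  tx %.1f ty %.1f tz %.1f  j6end %.2f'%(turn,1e3*(D[0]*np.cos(Y)+D[1]*np.sin(Y)),1e3*(D[0]*np.sin(Y)-D[1]*np.cos(Y)),-1e3*D[2],q6+j1-o['qpos'][0]-np.radians(best)),'pose',np.round(o['tool_pos'],4),'yaw %.1f t %.1f'%(y0,o['time']))
E
python3 - <<'E'
from h import *
def quad(P,sc,off,z,n):
    W=np.array([w('top','top0',u/sc+off[0],v/sc+off[1],z)[:2] for u,v in P])
    e=[np.linalg.norm(W[i]-W[(i+1)%4])*1e3 for i in range(4)]
    a=W[1]-W[0]+W[2]-W[3]; b=W[3]-W[0]+W[2]-W[1]
    print(n,np.round(W.mean(0),4),'edges',np.round(e,1),'dir01 %.1f dir03 %.1f'%tuple(np.degrees(np.arctan2(t[1],t[0])) for t in(a,b)))
quad([(177,45),(503,157),(360,548),(18,430)],5,(120,155),.02,'caddy')
quad([(200,37),(299,116),(258,158),(162,84)],4.8,(230,150),.018,'large')
quad([(127,236),(178,268),(122,346),(70,313)],4.8,(230,150),.018,'med')
quad([(88,492),(150,470),(170,535),(105,550)],4.8,(230,150),.018,'small')
quad([(515,317),(674,309),(695,472),(529,481)],1.5625,(0,0),.03,'stand')
for n,u,v in(('L',234,82),('M',127,278),('S',127,505)): print(n,w('top','top0',u/4.8+230,v/4.8+150,.05))
# bar ends c1
for u,v in((62,203),(412,322)): print('bar',w('top','top0',u/5+120,v/5+155,.095))
# colour based grips
D=np.load('top0.npz');im=D['im'].astype(int)
c=camera_info('top')
E=np.array(c['extrinsics']);v,u=np.mgrid[:384,:512];d=D['d']
P=np.stack([(u-c['cx'])/c['fx']*d,-(v-c['cy'])/c['fy']*d,-d],-1)@E[:3,:3].T+E[:3,3]
for n,(x0,x1,y0,y1) in dict(L=(258,298,152,190),M=(240,270,195,226),S=(245,270,242,270)).items():
    q=P[y0:y1,x0:x1].reshape(-1,3);q=q[q[:,2]>.04]
    r=cv2.minAreaRect((q[:,:2]*1e3).astype(np.float32));print(n,len(q),q.mean(0).round(4),r)
go(.5,0,0,.2)
E
```

```text
caddy [0.5165 0.2336] edges [171.1 199.6 173.3 201.3] dir01 -103.7 dir03 166.1
large [ 0.6464 -0.0096] edges [65.7 30.8 62.6 32. ] dir01 -123.9 dir03 144.3
med [0.5418 0.0352] edges [30.6 48.8 31.1 48.8] dir01 -117.3 dir03 149.5
small [0.4318 0.0232] edges [32.6 33.4 32.9 29.6] dir01 -68.6 dir03 -157.9
stand [ 0.4709 -0.2789] edges [246.6 245.3 245.8 245.3] dir01 -81.8 dir03 -171.9
L [ 0.64659248 -0.01000839  0.05      ]
M [0.54276221 0.0341597  0.05      ]
S [0.43275629 0.02411881 0.05      ]
bar [0.53713557 0.31520445 0.095     ]
bar [0.4977798  0.15172979 0.095     ]
L 109 [ 0.6264 -0.0052  0.1242] ((510.89739990234375, 0.5930004119873047), (30.407657623291016, 300.83636474609375), 86.33515167236328)
M 96 [0.5403 0.0366 0.0604] ((459.35791015625, 37.03240966796875), (24.81777000427246, 195.01190185546875), 89.55542755126953)
S 100 [0.4323 0.0245 0.0493] ((432.5096435546875, 24.76923370361328), (29.7748966217041, 17.568885803222656), 23.707712173461914)
turn -17.6  tx -341.6 ty -500.1 tz 26.1  j6end -1.57 pose [0.1584 0.5001 0.2261] yaw 162.4 t 0.1
```

```bash
python3 - <<'E'
from h import *
go(.4325,.0240,22.5,.12)
E
```

```text
turn 139.9  tx 71.0 ty 544.8 tz 106.1  j6end 1.23 pose [0.1584 0.5001 0.2261] yaw 162.4 t 0.1
```

jog_arm(
  rows=[45,0,0,16,-8,45,0,0,16,-8,45,0,0,16,-8,45,0,0,16,-8,45,0,0,16,-8,45,-5.5,-42,2,0,45,-5.5,-42,2,0,45,-5.5,-42,2,0,45,-5.5,-42,2,0,45,-5.5,-42,2,0,45,-5.5,-42,2,0,45,-5.5,-42,2,0,45,-5.5,-42,2,0,45,-5.5,-42,2,0,45,-5.5,-42,2,0,45,-5.5,-42,2,0,45,-5.5,-42,2,0,45,-5,-41,2,0,45,0,0,0,0],
)

```text
time: 2.0
tool_pos: [0.4344, 0.0201, 0.1205]
tool_rot: [-3.14, 0.001, -2.755]
contact_force: [-0.2, -0.5, 0.9]
opening: 0.045
```

```bash
sed -i "s/sym=True/sym=False/" h.py; python3 - <<'E'
from h import *
go(.4325,.0240,202.5,.022)
shot('wrist','w1')
E
```

```text
turn -0.3  tx 0.3 ty 4.3 tz 98.5  j6end -1.91 pose [0.4344 0.0201 0.1205] yaw -157.8 t 2.0
```

View pics/w1.png

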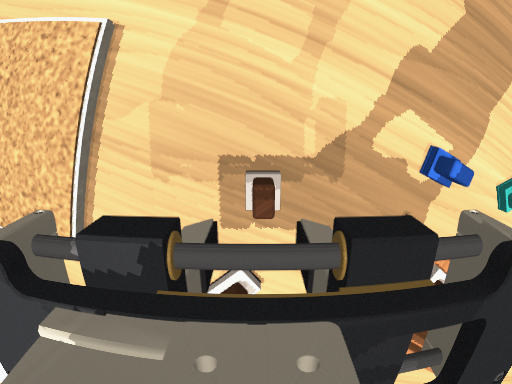

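The wrist view shows the small stamp upright at (263,195), square to the jaws and a few mm to tool +y, which matches the computed ty of +4. Descending.

jog_arm(
  rows=[45,0,4,20,0,45,0,0,25,0,45,0,0,25,0,45,0,0,18,0,45,0,0,10,0,45,0,0,0,0,5,0,0,0,0,5,0,0,0,0,5,0,0,0,0,5,0,0,0,0,5,0,0,-10,0,5,0,0,-30,0,5,0,0,-40,0,5,0,0,-40,0,5,0,0,0,0],
  grip_force=20,
)

```text
time: 3.55
tool_pos: [0.4335, 0.0272, 0.148]
tool_rot: [-3.137, 0.009, -2.75]
contact_force: [0.1, -0.5, -0.3]
opening: 0.0181
```

```bash
cat >> h.py <<'E'
def bay(i,x=.053,yaw=-13.7,c=(.517,.2336)):
    a=np.radians(yaw);y=(-.056,0,.056)[i]
    return c[0]+x*np.cos(a)-y*np.sin(a),c[1]+x*np.sin(a)+y*np.cos(a)
E
python3 - <<'E'
from h import *
go(*bay(0),166.3,.028)
E
```

```text
turn 36.1  tx -85.2 ty 164.3 tz 120.0  j6end -1.04 pose [0.4335 0.0272 0.148 ] yaw -157.6 t 3.5
```

jog_arm(
  rows=[5,0,0,0,7.2,5,0,0,0,7.2,5,0,0,0,7.2,5,0,0,0,7.2,5,0,0,0,7.2,5,-17,33,0,0,5,-17,33,0,0,5,-17,33,0,0,5,-17,33,0,0,5,-17,33,0,0,5,0,0,0,0,5,0,0,0,0],
)

```text
time: 4.75
tool_pos: [0.5512, 0.1681, 0.142]
tool_rot: [-3.141, -0.002, 2.906]
contact_force: [-0.4, -0.1, -0.5]
opening: 0.0181
```

```bash
python3 - <<'E'
from h import *
go(*bay(0),166.3,.028)
shot('top','t1');shot('wrist','w2')
a=cv2.convertScaleAbs(cv2.imread('pics/t1.png'),alpha=1.5)[150:280,110:270]
cv2.imwrite('pics/t1c.png',np.hstack([cv2.resize(a,(472,384)),cv2.imread('pics/w2.png')[:,100:420]]))
E
```

```text
turn 0.2  tx -4.3 ty -0.5 tz 114.0  j6end -1.04 pose [0.5512 0.1681 0.142 ] yaw 166.5 t 4.8
```

View pics/t1c.png

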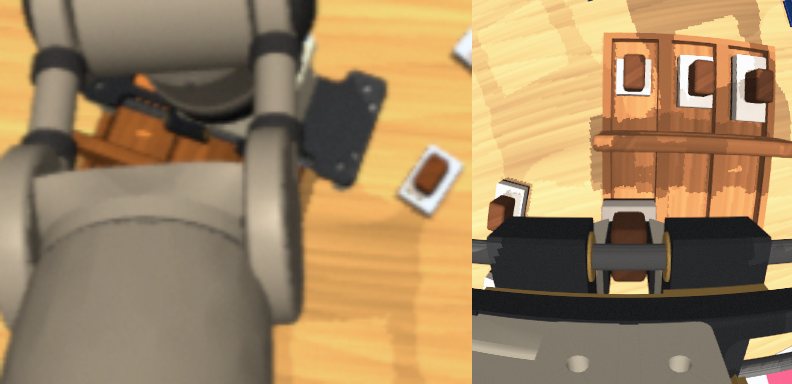

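The wrist view shows the small stamp upright, hanging over the small stamp's row and square with it. Lowering.

jog_arm(
  rows=[5,-4,0,10,0,5,0,0,30,0,5,0,0,30,0,5,0,0,20,0,5,0,0,10,0,5,0,0,6,0,5,0,0,4,0,5,0,0,2,0,5,0,0,1,0,5,0,0,0,0],
)

```text
time: 5.85
tool_pos: [0.5561, 0.1671, 0.0303]
tool_rot: [3.141, 0.001, 2.905]
contact_force: [0.2, -0.1, -0.9]
opening: 0.018
```

jog_arm(
  rows=[5,0,0,1.5,0,5,0,0,0.5,0,5,0,0,0,0,5,0,0,0,0],
)

```text
time: 6.25
tool_pos: [0.5563, 0.1672, 0.0293]
tool_rot: [3.141, 0.002, 2.905]
contact_force: [-2.0, 0.3, 8.8]
opening: 0.0179
```

Contact force is 8.8 N, so it is seated. Release to 34 mm, rise, and head for the medium stamp.

jog_arm(
  rows=[34,0,0,-0.5,0,34,0,0,0,0,34,0,0,0,0,34,0,0,-20,0,34,0,0,-40,0,34,0,0,-40,0,34,0,0,-10,0,34,0,0,0,0],
)

```text
time: 7.05
tool_pos: [0.5568, 0.1672, 0.1399]
tool_rot: [3.14, 0.004, 2.905]
contact_force: [-1.3, 0.1, -0.2]
opening: 0.034
```

```bash
python3 - <<'E'
from h import *
go(.5423,.0347,150.5,.022)
E
```

```text
turn 15.9  tx -52.7 ty -122.4 tz 117.9  j6end -0.99 pose [0.5568 0.1672 0.1399] yaw 166.4 t 7.0
```

jog_arm(
  rows=[45,0,0,0,8,45,0,0,0,8,45,-13,-30,0,0,45,-13,-30,0,0,45,-13,-31,0,0,45,-13,-31,0,0,45,0,0,20,0,45,0,0,0,0],
)

```text
time: 7.85
tool_pos: [0.5382, 0.0344, 0.1145]
tool_rot: [-3.139, -0.007, 2.623]
contact_force: [-0.6, 0.5, -0.3]
opening: 0.0454
```

```bash
python3 - <<'E'
from h import *
go(.5423,.0347,150.5,.022)
shot('wrist','w3')
E
```

```text
turn -0.2  tx -3.5 ty 2.3 tz 92.5  j6end -0.99 pose [0.5382 0.0344 0.1145] yaw 150.3 t 7.8
```

View pics/w3.png

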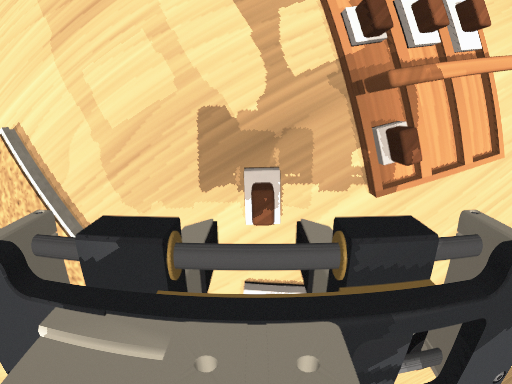

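The wrist view shows the medium stamp aligned at (262,197), and the small one seated in its bay at (400,145). Descending with a small correction.

jog_arm(
  rows=[45,-3.5,2,20,0,45,0,0,25,0,45,0,0,25,0,45,0,0,15,0,45,0,0,6,0,45,0,0,1,0,5,0,0,0,0,5,0,0,0,0,5,0,0,0,0,5,0,0,0,0,5,0,0,0,0],
)

```text
time: 9.0
tool_pos: [0.5451, 0.0352, 0.0268]
tool_rot: [3.141, 0.001, 2.625]
contact_force: [-1.4, -0.3, 3.6]
opening: 0.018
```

```bash
python3 - <<'E'
from h import *
go(*bay(1),166.3,.028)
E
```

```text
turn -15.9  tx 21.3 ty 186.1 tz -1.2  j6end -0.96 pose [0.5451 0.0352 0.0268] yaw 150.4 t 9.0
```

jog_arm(
  rows=[5,0,0,-10,0,5,0,0,-30,0,5,0,0,-40,0,5,0,0,-40,0,5,0,0,0,-8,5,0,0,0,-8,5,4,37,0,0,5,4,37,0,0,5,4,37,0,0,5,4,37,0,0,5,4,37,0,0,5,0,0,0,0,5,0,0,0,0],
)

```text
time: 10.3
tool_pos: [0.5684, 0.2203, 0.1464]
tool_rot: [-3.141, -0.0, 2.906]
contact_force: [-0.2, -0.3, -1.1]
opening: 0.0178
```

```bash
python3 - <<'E'
from h import *
go(*bay(1),166.3,.032)
E
```

```text
turn 0.2  tx 0.1 ty 0.7 tz 114.4  j6end -0.96 pose [0.5684 0.2203 0.1464] yaw 166.5 t 10.3
```

jog_arm(
  rows=[5,0,1,10,0,5,0,0,30,0,5,0,0,30,0,5,0,0,20,0,5,0,0,10,0,5,0,0,6,0,5,0,0,4,0,5,0,0,2,0,5,0,0,1,0,5,0,0,1,0,5,0,0,0,0,5,0,0,0,0],
)

```text
time: 11.5
tool_pos: [0.5692, 0.2208, 0.0325]
tool_rot: [3.141, 0.0, 2.905]
contact_force: [-0.0, -0.5, 0.2]
opening: 0.0182
```

jog_arm(
  rows=[5,0,0,1,0,5,0,0,1,0,5,0,0,0,0,5,0,0,0,0],
)

```text
time: 11.9
tool_pos: [0.5691, 0.2209, 0.0322]
tool_rot: [3.141, 0.001, 2.905]
contact_force: [-5.9, -1.9, 12.7]
opening: 0.018
```

jog_arm(
  rows=[34,0,0,-1,0,34,0,0,0,0,34,0,0,0,0,34,0,0,-20,0,34,0,0,-40,0,34,0,0,-40,0,34,0,0,-10,0,34,0,0,0,0],
)

```text
time: 12.7
tool_pos: [0.57, 0.221, 0.1429]
tool_rot: [3.14, 0.003, 2.905]
contact_force: [0.4, 0.9, 0.0]
opening: 0.0341
```

```bash
python3 - <<'E'
from h import *
go(.6465,-.0098,235.5,.024)
go(.6465,-.0098,55.5,.024)
E
```

```text
turn -69.1  tx 146.9 ty -193.8 tz 118.9  j6end -2.55 pose [0.57   0.221  0.1429] yaw 166.4 t 12.7
turn 110.9  tx -146.9 ty 193.8 tz 118.9  j6end 0.59 pose [0.57   0.221  0.1429] yaw 166.4 t 12.7
```

jog_arm(
  rows=[45,0,0,0,-7.7,45,0,0,0,-7.7,45,0,0,0,-7.7,45,0,0,0,-7.7,45,0,0,0,-7.7,45,0,0,0,-7.7,45,0,0,0,-7.7,45,0,0,0,-7.6,45,0,0,0,-7.6,45,24.5,-32.5,0,0,45,24.5,-32.5,0,0,45,24.5,-32.5,0,0,45,24.5,-32.5,0,0,45,24.5,-32.5,0,0,45,24.5,-32.5,0,0,45,0,0,20,0,45,0,0,0,0],
)

```text
time: 14.4
tool_pos: [0.644, -0.0119, 0.1161]
tool_rot: [3.133, -0.004, -2.175]
contact_force: [-0.9, 0.4, -0.9]
opening: 0.045
```

```bash
python3 - <<'E'
from h import *
go(.6465,-.0098,235.5,.024)
shot('wrist','w4')
E
```

```text
turn -0.1  tx -3.1 ty -0.9 tz 92.1  j6end -2.55 pose [ 0.644  -0.0119  0.1161] yaw -124.6 t 14.4
```

View pics/w4.png

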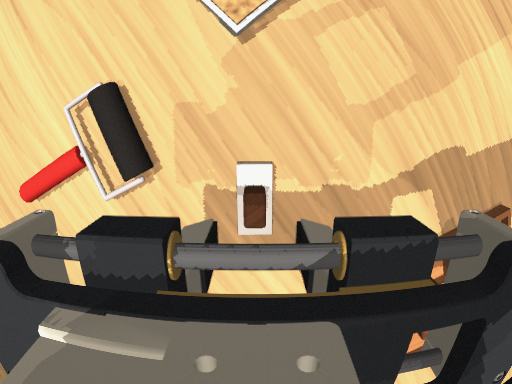

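The large stamp is aligned at (255,200), and the roller is clear of the fingers.

jog_arm(
  rows=[45,-3,-1,20,0,45,0,0,25,0,45,0,0,25,0,45,0,0,15,0,45,0,0,6,0,45,0,0,1,0,5,0,0,0,0,5,0,0,0,0,5,0,0,0,0,5,0,0,0,0,5,0,0,0,0,5,0,0,-10,0,5,0,0,-30,0,5,0,0,-40,0,5,0,0,-40,0,5,0,0,0,0,5,0,0,0,0],
)

```text
time: 16.15
tool_pos: [0.6496, -0.009, 0.1509]
tool_rot: [-3.139, 0.001, -2.173]
contact_force: [-1.0, 0.3, -0.5]
opening: 0.018
```

```bash
python3 - <<'E'
from h import *
go(*bay(2),166.3,.030)
E
```

```text
turn 69.2  tx 133.2 ty 260.3 tz 120.9  j6end -0.89 pose [ 0.6496 -0.009   0.1509] yaw -124.5 t 16.1
```

jog_arm(
  rows=[5,0,0,0,7.7,5,0,0,0,7.7,5,0,0,0,7.7,5,0,0,0,7.7,5,0,0,0,7.7,5,0,0,0,7.7,5,0,0,0,7.7,5,0,0,0,7.7,5,0,0,0,7.6,5,19,37,0,0,5,19,37,0,0,5,19,37,0,0,5,19,37,0,0,5,19,37,0,0,5,19,37,0,0,5,19,38,0,0,5,0,0,0,0,5,0,0,0,0],
)

```text
time: 17.95
tool_pos: [0.5802, 0.2757, 0.1477]
tool_rot: [-3.14, -0.002, 2.905]
contact_force: [-0.2, -0.4, -0.5]
opening: 0.0179
```

```bash
python3 - <<'E'
from h import *
go(*bay(2),166.3,.037)
shot('wrist','w5')
E
```

```text
turn 0.2  tx -1.5 ty 0.2 tz 110.7  j6end -0.89 pose [0.5802 0.2757 0.1477] yaw 166.5 t 17.9
```

View pics/w5.png

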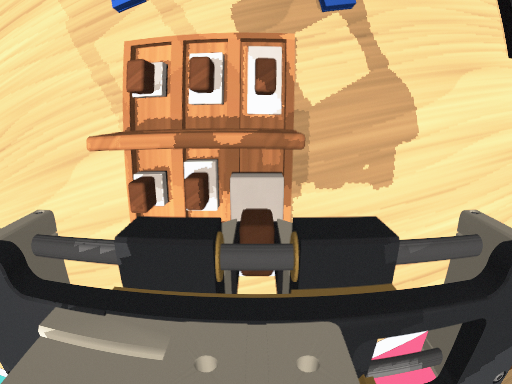

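Both placed stamps sit in their rows, and the large one hangs square over the third row. Lowering.

jog_arm(
  rows=[5,-1,0,10,0,5,0,0,30,0,5,0,0,30,0,5,0,0,20,0,5,0,0,8,0,5,0,0,5,0,5,0,0,3,0,5,0,0,2,0,5,0,0,1,0,5,0,0,1,0,5,0,0,0,0,5,0,0,0,0],
)

```text
time: 19.2
tool_pos: [0.5842, 0.2773, 0.0451]
tool_rot: [3.134, 0.005, 2.902]
contact_force: [-8.7, 8.2, 27.6]
opening: 0.0203
```

Resistance at about 8 mm too high, so something is caught. Backing up to look.

jog_arm(
  rows=[5,0,0,-10,0,5,0,0,-20,0,5,0,0,0,0,5,0,0,0,0],
)

```text
time: 19.6
tool_pos: [0.5828, 0.2742, 0.0692]
tool_rot: [3.141, 0.001, 2.902]
contact_force: [0.3, 0.2, -1.3]
opening: 0.0178
```

```bash
python3 - <<'E'
from h import *
print(observe()['contact_force'],observe()['opening']);go(*bay(2),166.3,.037)
for n in('wrist','scene','top'): shot(n,n+'6')
s=cv2.resize(cv2.imread('pics/scene6.png')[110:210,200:350],(480,320),interpolation=cv2.INTER_CUBIC)
ww=cv2.imread('pics/wrist6.png')[30:350,100:400]
cv2.imwrite('pics/x6.png',np.hstack([s,ww]))
E
```

```text
[ 0.30012093  0.18060758 -1.32451626] 0.017833663028703244
turn -0.0  tx 1.3 ty 1.0 tz 32.2  j6end -0.89 pose [0.5828 0.2742 0.0692] yaw 166.3 t 19.6
```

View pics/x6.png

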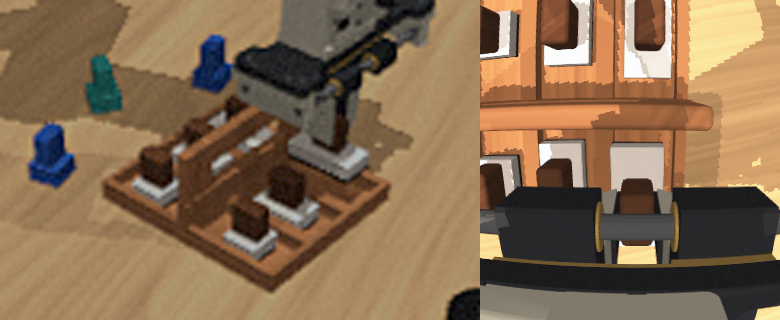

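The scene crop shows the large stamp upright above its row. The wrist crop puts the block (611-663) left of the row (614-673), roughly 5 mm. I'll measure that from the wrist depth in the caddy frame.

```bash
cat >> h.py <<'E'
from scipy.spatial.transform import Rotation as Ro
def cloud(f):
    D=np.load(f'{f}.npz');c=camera_info('wrist');d=D['d'];v,u=np.mgrid[:384,:512]
    a=(u-c['cx'])/c['fx'];b=(v-c['cy'])/c['fy'];r=np.hypot(a,b)+1e-9;t=np.tan(np.minimum(r,1.4))/r
    P=np.stack([a*t*d,-b*t*d,-d,np.ones_like(d)],-1)
    T=np.eye(4);T[:3,:3]=Ro.from_euler('xyz',D['r']).as_matrix();T[:3,3]=D['p']
    W=(P@(T@np.array(c['tool_from_camera'])).T)[...,:3];W[d==0]=np.nan;return W,D['im']
def cad(W,c=(.517,.2336),yaw=-13.7):
    a=np.radians(yaw);X=W[...,0]-c[0];Y=W[...,1]-c[1]
    return np.stack([X*np.cos(a)+Y*np.sin(a),-X*np.sin(a)+Y*np.cos(a),W[...,2]],-1)
E
python3 - <<'E'
from h import *
def runs(y,z,n):
    # rim/divider tops: median y-edges
    b=np.arange(-.1,.1,.002);out=[]
    for k in b:
        m=(y>=k)&(y<k+.002)
        if m.sum()>3: out.append('%d:%d'%(k*1e3+1,np.median(z[m])*1e3))
    print(n,' '.join(out))
for f in('w5','wrist6'):
    W,im=cloud(f);C=cad(W).reshape(-1,3);C=C[np.isfinite(C[:,0])]
    for lo,hi in((-.09,-.075),(-.035,-.02),(.012,.025)):
        m=(C[:,0]>lo)&(C[:,0]<hi)&(C[:,2]<.09);runs(C[m,1],C[m,2],(f,lo))
    m=(abs(C[:,1])<.07)&(C[:,2]>.085)&(C[:,2]<.105)&(abs(C[:,0])<.03)
    for y in(-.05,0,.05):
        q=C[m&(abs(C[:,1]-y)<.01)];print('bar',y,len(q),np.percentile(q[:,0],[5,95]).round(4) if len(q) else '')
E
```

```text
('w5', -0.09) -99:0 -97:0 -95:0 -93:0 -91:0 -89:0 -78:19 -76:19 -74:19 -72:19 -70:15 -68:6 -66:5 -64:5 -62:5 -60:5 -58:5 -56:5 -54:5 -52:5 -50:5 -48:5 -46:5 -44:5 -42:6 -40:5 -38:6 -36:5 -34:5 -32:5 -30:5 -26:19 -24:19 -22:19 -20:19 -18:20 -16:19 -14:14 -12:6 -10:5 -8:5 -6:6 -4:7 -2:6 0:6 1:7 3:6 5:6 7:5 9:6 11:6 13:6 15:6 17:6 19:6 21:6 23:6 25:6 27:6 31:19 33:19 35:19 37:20 39:20 41:10 43:5 45:5 47:5 49:22 51:23 53:23 55:23 57:23 59:23 61:23 63:23 65:23 67:23 69:23 71:23 73:23 75:23 77:23 79:24 81:23 83:6 85:9 87:20 89:19 91:20 93:19 97:0 99:0
('w5', -0.035) -99:0 -97:0 -95:0 -93:0 -91:0 -89:0 -78:19 -76:19 -74:19 -72:19 -70:12 -68:6 -66:5 -64:5 -62:6 -60:5 -58:5 -56:6 -54:5 -52:5 -50:5 -48:5 -46:5 -44:5 -42:5 -40:5 -38:5 -36:5 -34:6 -32:5 -30:6 -26:19 -24:19 -22:19 -20:20 -18:20 -16:19 -14:13 -12:6 -10:6 -8:5 -6:6 -4:6 -2:6 0:6 1:8 3:7 5:6 7:6 9:6 11:6 13:7 15:7 17:6 19:6 21:14 23:14 25:6 27:6 29:20 31:20 33:20 35:19 37:20 39:19 41:11 43:6 45:5 47:5 49:23 51:23 53:23 55:23 57:24 59:24 61:23 63:23 65:24 67:23 69:23 71:24 73:23 75:23 77:24 79:23 81:6 83:5 85:17 87:19 89:20 91:20 93:
[... 1658 characters left out ...]
:23 75:24 77:23 79:23 81:23 83:6 85:17 87:19 89:19 91:19 93:19 97:0 99:0
('wrist6', 0.012) -99:0 -97:0 -95:0 -93:0 -78:19 -76:19 -74:19 -72:18 -70:12 -68:5 -66:5 -64:5 -62:5 -60:5 -58:5 -56:5 -54:6 -52:5 -50:5 -48:5 -46:5 -44:5 -42:5 -40:5 -38:5 -36:6 -34:6 -32:6 -26:19 -24:19 -22:19 -20:19 -18:19 -16:19 -14:11 -12:5 -10:5 -8:5 -6:5 -4:5 -2:6 0:5 1:5 3:6 5:5 7:5 9:5 11:5 13:5 15:6 17:5 19:5 21:6 23:6 25:5 29:20 31:19 33:19 35:20 37:19 39:19 41:7 43:45 45:47 47:45 49:41 51:48 53:45 55:43 57:49 59:41 61:45 63:48 65:46 67:45 69:48 71:47 73:6 75:5 77:5 79:6 81:5 83:5 85:19 87:20 89:20 91:19 95:0 97:0 99:0
bar -0.05 610 [-0.0053  0.0054]
bar 0 944 [-0.0048  0.0058]
bar 0.05 1169 [-0.0043  0.0061]
```

The caddy sits about 7 mm toward its +y compared with my first fix, and the held block reads y=57.5 against a row centre of 63. Shift ty +5.5 and lower again.

jog_arm(
  rows=[5,1,5.5,0,0,5,0,0,10,0,5,0,0,10,0,5,0,0,6,0,5,0,0,3,0,5,0,0,2,0,5,0,0,0,0,5,0,0,0,0],
)

```text
time: 20.55
tool_pos: [0.5829, 0.2805, 0.0386]
tool_rot: [3.141, 0.001, 2.903]
contact_force: [0.6, 0.5, -1.2]
opening: 0.0179
```

jog_arm(
  rows=[5,0,0,1.5,0,5,0,0,1,0,5,0,0,0,0,5,0,0,0,0],
)

```text
time: 20.95
tool_pos: [0.5828, 0.2806, 0.0359]
tool_rot: [3.141, 0.0, 2.903]
contact_force: [0.3, 0.7, 0.8]
opening: 0.0178
```

jog_arm(
  rows=[5,0,0,1,0,5,0,0,1,0,5,0,0,0,0,5,0,0,0,0],
)

```text
time: 21.35
tool_pos: [0.5829, 0.2808, 0.0358]
tool_rot: [3.141, 0.001, 2.903]
contact_force: [-4.1, -0.5, 11.9]
opening: 0.0183
```

jog_arm(
  rows=[34,0,0,-1,0,34,0,0,0,0,34,0,0,0,0,34,0,0,-20,0,34,0,0,-40,0,34,0,0,-40,0,34,-20,-28,-30,0,34,-20,-28,-10,0,34,-20,0,0,0,34,0,0,0,0,34,0,0,0,0],
)

```text
time: 22.45
tool_pos: [0.6271, 0.2119, 0.1738]
tool_rot: [-3.141, -0.002, 2.902]
contact_force: [-0.1, -0.1, -1.5]
opening: 0.034
```

```bash
python3 - <<'E'
from h import *
go(.517,.2336,76.3,.1)
shot('wrist','w7');W,im=cloud('w7');C=cad(W)
for n,(lo,hi) in dict(neg=(-.035,-.02),pos=(.02,.035)).items():
    q=C[(C[...,0]>lo)&(C[...,0]<hi)&(abs(C[...,1])<.1)]
    print(n,' '.join('%d:%d'%(k*1e3+1,np.median(q[(q[:,1]>=k)&(q[:,1]<k+.002),2])*1e3) for k in np.arange(-.086,.1,.002) if ((q[:,1]>=k)&(q[:,1]<k+.002)).sum()>2))
# white block tops on + side
white=(im.min(2)>130)&(C[...,2]>.012)&(C[...,2]<.035)&(abs(C[...,1])<.1)&(abs(C[...,0])<.11)
n,l,st,_=cv2.connectedComponentsWithStats(white.astype(np.uint8))
for i in range(1,n):
    if st[i,4]>60:
        q=C[l==i];A=np.c_[q[:,:2]-q[:,:2].mean(0),np.ones(len(q))];s=np.linalg.lstsq(A,q[:,2],rcond=None)[0]
        print(st[i,4],'x',np.percentile(q[:,0],[2,98]).round(3),'y',np.percentile(q[:,1],[2,98]).round(3),'z %.4f'%np.median(q[:,2]),'slope',s[:2].round(3))
bar=(C[...,2]>.088)&(C[...,2]<.1)&(abs(C[...,0])<.03)&(abs(C[...,1])<.1)
q=C[bar];r=cv2.minAreaRect((q[:,:2]*1e3).astype(np.float32));print('bar',r,np.median(q[:,2]))
a=cv2.convertScaleAbs(cv2.imread('pics/w7.png'),alpha=1.2);cv2.imwrite('pics/w7b.png',a)
E
```

```text
turn 90.0  tx -5.0 ty -112.2 tz 73.8  j6end 0.66 pose [0.6271 0.2119 0.1738] yaw 166.3 t 22.4
neg -85:0 -78:19 -76:19 -74:19 -72:19 -70:14 -68:6 -66:5 -64:5 -62:6 -60:5 -58:6 -56:5 -54:6 -52:5 -50:5 -48:5 -46:5 -44:6 -42:5 -40:5 -38:5 -36:5 -34:6 -32:6 -30:5 -28:6 -26:20 -24:19 -22:19 -20:19 -18:19 -16:19 -14:10 -12:5 -10:5 -8:6 -6:14 -4:14 -2:15 0:18 1:19 3:15 5:16 7:16 9:17 11:18 13:22 15:16 17:18 19:15 21:18 23:11 25:6 27:5 29:15 31:19 33:19 35:19 37:20 39:20 41:20 43:5 45:6 47:6 49:22 51:24 53:24 55:24 57:23 59:24 61:24 63:23 65:23 67:24 69:23 71:24 73:24 75:24 77:23 79:24 81:24 85:14 87:20 89:19 91:19 93:19 99:0
pos -85:0 -78:19 -76:19 -74:20 -72:20 -70:10 -68:5 -66:5 -64:6 -62:6 -60:6 -58:5 -56:5 -54:6 -52:6 -50:5 -48:5 -46:6 -44:6 -42:5 -40:5 -38:5 -36:5 -34:6 -32:5 -30:5 -26:20 -24:19 -22:19 -20:19 -18:19 -16:20 -14:6 -12:22 -10:23 -8:23 -6:23 -4:23 -2:23 0:23 1:23 3:23 5:23 7:23 9:23 11:23 13:23 15:23 17:23 19:5 21:6 23:5 25:6 27:6 29:19 31:19 33:19 35:19 37:19 39:20 43:5 45:6 47:7 49:23 51:23 53:23 55:23 57:24 59:23 61:23 63:24 65:23 67:24 69:24 71:24 73:24 75:23 77:23 79:24 83:9 85:17 87:20 89:20 91:20 93:19 97:0 99:0
968 x [-0.083 -0.02 ] y [0.049 0.079] z 0.0240 slope [-0.001  0.005]
710 x [-0.077 -0.03 ] y [-0.007  0.024] z 0.0239 slope [-0.005  0.009]
324 x [-0.072 -0.04 ] y [-0.066 -0.034] z 0.0239 slope [ 0.001 -0.006]
1167 x [0.022 0.086] y [0.048 0.078] z 0.0240 slope [0.001 0.006]
854 x [0.027 0.075] y [-0.013  0.018] z 0.0239 slope [0.003 0.002]
287 x [0.038 0.072] y [-0.066 -0.037] z 0.0239 slope [ 0.01  -0.007]
bar ((1.0427947044372559, 6.506828308105469), (172.33021545410156, 12.746844291687012), 89.46276092529297) 0.09456011094195263
```

View pics/w7b.png

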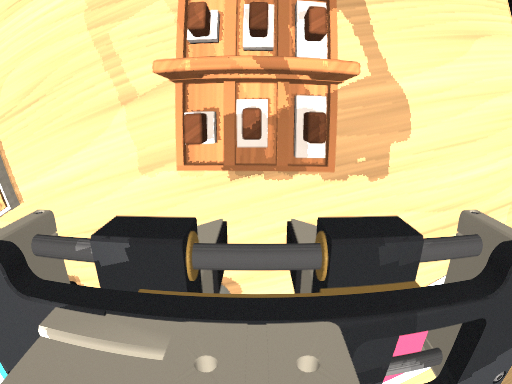

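All six stamps are flat in matching rows: the block tops are at z=24 mm with slopes under 0.01, and small, medium and large are paired across the panel. The refined caddy centre is (0.5196, 0.2399), yaw -14.2°. Turning to grip the bar.

jog_arm(
  rows=[40,0,0,0,8.2,40,0,0,0,8.2,40,0,0,0,8.2,40,0,0,0,8.2,40,0,0,0,8.2,40,0,0,0,8.2,40,0,0,0,8.2,40,0,0,0,8.2,40,0,0,0,8.2,40,0,0,0,8.2,40,0,0,0,8.5,40,0,0,0,0],
)

```text
time: 23.7
tool_pos: [0.6267, 0.2129, 0.1743]
tool_rot: [-3.14, 0.0, 1.323]
contact_force: [0.3, -0.2, 0.2]
opening: 0.0398
```

```bash
python3 - <<'E'
from h import *
go(.5199,.2415,75.8,.064)
E
```

```text
turn 0.0  tx 1.6 ty -110.5 tz 110.3  j6end 0.68 pose [0.6267 0.2129 0.1743] yaw 75.8 t 23.7
```

jog_arm(
  rows=[40,0.5,-30,0,0,40,0.5,-30,0,0,40,0.5,-30,0,0,40,0,-20.5,0,0,40,0,0,20,0,40,0,0,10,0,40,0,0,0,0,40,0,0,0,0],
)

```text
time: 24.5
tool_pos: [0.5211, 0.2405, 0.1447]
tool_rot: [-3.141, 0.0, 1.325]
contact_force: [0.3, 0.8, -0.1]
opening: 0.04
```

```bash
python3 - <<'E'
from h import *
go(.5199,.2415,75.8,.064)
E
```

```text
turn 0.1  tx 0.7 ty -1.5 tz 80.7  j6end 0.68 pose [0.5211 0.2405 0.1447] yaw 75.9 t 24.5
```

jog_arm(
  rows=[40,0.5,-1.5,20,0,40,0,0,25,0,40,0,0,20,0,40,0,0,10,0,40,0,0,5,0,40,0,0,0,0,40,0,0,0,0,5,0,0,0,0,5,0,0,0,0,5,0,0,0,0,5,0,0,0,0,5,0,0,0,0],
  grip_force=50,
)

```text
time: 25.7
tool_pos: [0.5194, 0.2414, 0.0649]
tool_rot: [-3.141, -0.0, 1.323]
contact_force: [-1.0, 1.0, 2.3]
opening: 0.0119
```

Gripped the 12 mm bar. Lifting slowly.

jog_arm(
  rows=[5,0,0,-3,0,5,0,0,-5,0,5,0,0,-10,0,5,0,0,-15,0,5,0,0,-20,0,5,0,0,-20,0,5,0,0,-20,0,5,0,0,-10,0,5,0,0,-5,0,5,0,0,0,0,5,0,0,0,0],
)

```text
time: 26.8
tool_pos: [0.519, 0.2411, 0.1718]
tool_rot: [-3.14, 0.001, 1.323]
contact_force: [-0.4, -0.8, -7.1]
opening: 0.0116
```

```bash
python3 - <<'E'
from h import *
print(observe()['contact_force'],observe()['torque'],observe()['opening'])
# refine the stand from top depth: white edges/heights
D=np.load('top0.npz');c=camera_info('top');E=np.array(c['extrinsics']);v,u=np.mgrid[:384,:512];d=D['d']
P=np.stack([(u-c['cx'])/c['fx']*d,-(v-c['cy'])/c['fy']*d,-d],-1)@E[:3,:3].T+E[:3,3]
m=(P[...,2]>.022)&(P[...,2]<.04)&(P[...,1]<-.12)&(P[...,1]>-.46)&(P[...,0]>.3)&(P[...,0]<.63)
m=cv2.morphologyEx(m.astype(np.uint8),cv2.MORPH_OPEN,np.ones((5,5)))>0
print('stand',m.sum(),cv2.minAreaRect((P[m][:,:2]*1e3).astype(np.float32)),np.median(P[m][:,2]))
for f in('w1','w4'):
    W,_=cloud(f);q=W[(W[...,2]>.02)&(W[...,2]<.04)&(W[...,1]<-.1)];print(f,len(q),q.min(0).round(3),q.max(0).round(3))
# caddy check in top0 with depth
m=(P[...,2]>.012)&(P[...,2]<.025)&(abs(P[...,0]-.517)<.15)&(abs(P[...,1]-.24)<.14)
m=cv2.morphologyEx(m.astype(np.uint8),cv2.MORPH_OPEN,np.ones((2,2)))>0
print('caddy',m.sum(),cv2.minAreaRect((P[m][:,:2]*1e3).astype(np.float32)))
go(.471,-.279,98.1,.16)
E
```

```text
[-0.37619899 -0.75697835 -7.14958244] [-0.11295498  0.11615581 -0.02631061] 0.01155373771931982
stand 11135 ((472.58184814453125, -278.8798828125), (250.42857360839844, 251.77162170410156), 8.215198516845703) 0.029787241598265624
w1 18372 [ 0.328 -0.333  0.02 ] [ 0.593 -0.141  0.033]
w4 4948 [ 0.527 -0.189  0.02 ] [ 0.858 -0.1    0.034]
caddy 1996 ((498.8074645996094, 162.41464233398438), (330.3582458496094, 203.98562622070312), 76.53517150878906)
turn -22.3  tx -508.1 ty -120.8 tz 11.8  j6end -0.68 pose [0.519  0.2411 0.1718] yaw 75.8 t 26.8
```

jog_arm(
  rows=[5,0,0,0,-2,5,0,0,0,-4,5,0,0,0,-5,5,0,0,0,-5,5,0,0,0,-4,5,0,0,0,-2.3,5,-10,-2.4,0,0,5,-20,-4.7,0,0,5,-30,-7.1,0,0,5,-35,-8.4,0,0,5,-35,-8.4,0,0,5,-35,-8.4,0,0,5,-35,-8.4,0,0,5,-35,-8.4,0,0,5,-35,-8.4,0,0,5,-35,-8.4,0,0,5,-35,-8.4,0,0,5,-30,-7,0,0,5,-20,-5,0,0,5,-10,-2.4,0,0],
)

```text
time: 28.8
tool_pos: [0.4803, -0.1704, 0.1722]
tool_rot: [-3.141, -0.0, 1.709]
contact_force: [0.3, -0.2, -6.6]
opening: 0.0118
```

```bash
python3 - <<'E'
from h import *
go(.472,-.2775,98.2,.16)
E
```

```text
turn -0.3  tx -104.8 ty -23.5 tz 12.2  j6end -0.67 pose [ 0.4803 -0.1704  0.1722] yaw 97.9 t 28.8
```

jog_arm(
  rows=[5,-15,-3.5,0,0,5,-25,-6,0,0,5,-30,-6.5,0,0,5,-22,-5,0,0,5,-12,-2.5,0,0,5,0,0,0,0,5,0,0,0,0],
)

```text
time: 29.5
tool_pos: [0.4726, -0.2736, 0.1724]
tool_rot: [-3.141, -0.002, 1.713]
contact_force: [0.1, 1.0, -7.4]
opening: 0.0116
```

```bash
python3 - <<'E'
from h import *
go(.472,-.2775,98.2,.095)
shot('wrist','w8');W,im=cloud('w8');shot('top','t8');shot('scene','s8')
C=cad(W,(.472,-.279),8.2)
q=C[(C[...,2]>.02)&(C[...,2]<.04)&(np.abs(C[...,:2]).max(-1)<.15)];print(len(q),np.percentile(q,[0.5,99.5],axis=0).round(3).tolist())
E
```

```text
turn -0.1  tx -3.8 ty -1.1 tz 77.4  j6end -0.67 pose [ 0.4726 -0.2736  0.1724] yaw 98.1 t 29.5
6256 [[-0.122, 0.098, 0.025], [0.125, 0.127, 0.032]]
```

jog_arm(
  rows=[5,-3.5,-1,5,0,5,0,0,12,0,5,0,0,15,0,5,0,0,15,0,5,0,0,12,0,5,0,0,7,0,5,0,0,4,0,5,0,0,2,0,5,0,0,1,0,5,0,0,1,0,5,0,0,1,0,5,0,0,0,0,5,0,0,0,0],
)

```text
time: 30.95
tool_pos: [0.4723, -0.2782, 0.0979]
tool_rot: [3.141, 0.0, 1.713]
contact_force: [0.1, 1.0, -7.1]
opening: 0.0115
```

jog_arm(
  rows=[5,0,0,1,0,5,0,0,1,0,5,0,0,0.7,0,5,0,0,0.5,0,5,0,0,0,0,5,0,0,0,0],
)

```text
time: 31.55
tool_pos: [0.4722, -0.2781, 0.095]
tool_rot: [3.141, 0.0, 1.713]
contact_force: [-2.0, 1.2, 1.3]
opening: 0.0118
```

jog_arm(
  rows=[5,0,0,0.5,0,5,0,0,0,0,20,0,0,0,0,40,0,0,0,0,40,0,0,0,0,40,0,0,0,0,40,0,0,-15,0,40,0,0,-30,0,40,0,0,-40,0,40,-20,0,-40,0,40,-40,0,0,0,40,-40,0,0,0,40,0,0,0,0,40,0,0,0,0],
)

```text
time: 32.95
tool_pos: [0.486, -0.3775, 0.2181]
tool_rot: [-3.141, -0.001, 1.711]
contact_force: [0.4, -0.5, 0.3]
opening: 0.0401
```

```bash
python3 - <<'E'
from h import *
o=observe();print(o['time'],o['tool_pos'],o['contact_force'])
shot('wrist','w9');shot('scene','s9');shot('top','t9')
W,im=cloud('w9');C=cad(W,(.472,-.279),8.2)
bar=(C[...,2]>.116)&(C[...,2]<.132)&(abs(C[...,0])<.03)&(abs(C[...,1])<.11)
q=C[bar];print('bar',len(q),cv2.minAreaRect((q[:,:2]*1e3).astype(np.float32)) if len(q) else '',np.median(q[:,2]))
white=(im.min(2)>130)&(C[...,2]>.045)&(C[...,2]<.065)&(abs(C[...,1])<.1)&(abs(C[...,0])<.11)
n,l,st,_=cv2.connectedComponentsWithStats(white.astype(np.uint8))
for i in range(1,n):
    if st[i,4]>60:
        q=C[l==i];A=np.c_[q[:,:2]-q[:,:2].mean(0),np.ones(len(q))];s=np.linalg.lstsq(A,q[:,2],rcond=None)[0]
        print(st[i,4],'x',np.percentile(q[:,0],[2,98]).round(3),'y',np.percentile(q[:,1],[2,98]).round(3),'z %.4f'%np.median(q[:,2]),'slope',s[:2].round(3))
s=cv2.resize(cv2.imread('pics/s9.png'),(400,300));ww=cv2.resize(cv2.imread('pics/w9.png'),(400,300))
s=cv2.resize(cv2.imread('pics/s9.png')[200:384,20:265],(400,300))
cv2.imwrite('pics/x9.png',np.hstack([s,ww]))
E
```

```text
32.95 [ 0.48599634 -0.37753861  0.21814175] [ 0.39850619 -0.48331886  0.34790429]
bar 2594 ((1.9097504615783691, -5.898353576660156), (162.3516082763672, 12.048028945922852), 89.82909393310547) 0.12464161748120722
966 x [-0.083 -0.019] y [0.041 0.071] z 0.0540 slope [0.003 0.003]
988 x [0.023 0.086] y [0.041 0.071] z 0.0540 slope [0.003 0.002]
667 x [-0.077 -0.029] y [-0.015  0.016] z 0.0539 slope [0.001 0.014]
700 x [0.028 0.076] y [-0.021  0.01 ] z 0.0540 slope [-0.002 -0.001]
366 x [-0.071 -0.038] y [-0.074 -0.043] z 0.0539 slope [0.01  0.019]
339 x [0.04  0.072] y [-0.076 -0.045] z 0.0539 slope [0.013 0.003]
```

View pics/x9.png

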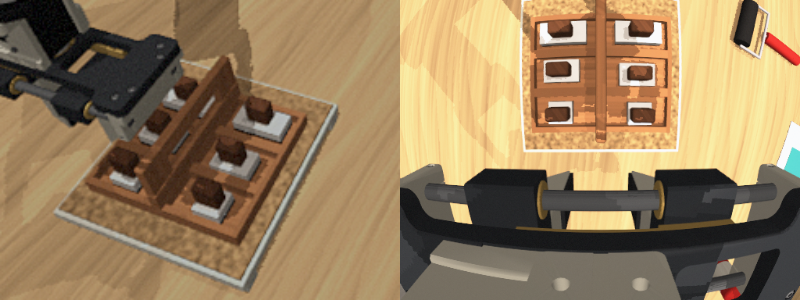

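The last view shows the caddy centred and square on the cork, with all six stamps upright in matched rows and the gripper clear. Handing in.

```bash
python3 -c "
from cell import *
print(hand_in())"
```

```text
the job is handed in; nothing more can be done
None
```

I put the small, medium and large stamps into the rows of their matching kept stamps. I then lifted the caddy by its bar, carried it level to the stand, and handed the job in at about 33 s. The hand-in returned no verdict.

**Last checks (wrist camera depth):**
- **Stamps:** all six block tops are at z = 54 mm, as expected, with slopes under 0.02. Each is within about 5 mm of its row's midline.
- **Caddy:** its centre is about 2 mm from the stand's in x. In y I infer within a few mm from the row positions, because the bar was only partly in view. It is square to about 0.2°.
- **Gripper:** clear, with contact force near zero.
- **Roller and jar:** I steered clear of both but did not measure their final positions.

**What disagreed or went wrong:**
- **Caddy position:** the first top-camera fix was about 7 mm off along the caddy's y compared with the later wrist measurement. The caddy may also have been nudged when I set a stamp down.
- **Large stamp:** because of that offset, it caught on a divider on the first try (about 28 N). I backed up, re-measured, shifted 5.5 mm, and it then seated cleanly.
- **Stand direction:** the stand is a plain square, so I took its x axis to be the one at +8°. The images cannot tell that apart from a quarter turn.

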